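# Close the evidence tin and hold the stamp on its label

### The arm

A 6-joint arm with a two-finger parallel gripper is mounted at the origin on the work surface. World frame = base frame: x ahead of the robot, y to its left, z up, the work surface at z = 0. Lengths are in m, angles in degrees, forces in N, time in s.
With the tool pointing down it reaches from about 0.35 to 0.725 m from the base axis. Payload 4.3 kg.
Tool frame: the origin (TCP) lies at the very end of the fingers, on their centre line; the grasp point (between the pads) lies 19 mm behind it; z points along the fingers, y is the direction in which the jaws open and shut (so a half turn about z gives the same grasp; the last joint's range is limited). The gripper opens to 85 mm and grips with 20 to 120 N. Pads are 22 mm wide; open, the fingers measure 114 mm over their backs; the gripper's body (76 mm by 85 mm) begins 54 mm behind the grasp point. The pads swing forward as they close: fully open they stand 13 mm farther back than shut.
Start: joints at [-72.382, 21.618, 4.641, 73.018, 0, 83.68], TCP at [0.233, -0.526, 0.231] pointing down, gripper open.
Joint ranges: [-156.06, 156.06], [-48.1, 94.91], [-58.44, 69.94], [-101.28, 121.22], [-78.64, 73.56], [-180, 180]. Speed limits (degrees/s): [147.25, 147.25, 180, 180, 180, 180].

### API

Orientations are given as a 3x3 rotation matrix whose columns are the frame's x, y, z axes.
In Python, from rig import * gives the robot as it stands.
- The arm moves only by the tool drive_tool, never from a script. Its argument "steps" is a list of rows, each a list of 3 entries, a list of its own where there are three numbers: the gripper's target within -1 to 1 (shut at 1, half-way at 0, fully open at -1), then the shift along the tool's x, y, z in units of 0.1 m (1.0 is 0.1 m), then the turn, a rotation vector about the tool's x, y, z in units of pi/4 rad (1.0 is pi/4 rad). In form: [[gripper, [tx, ty, tz], [wx, wy, wz]], ...]. A call has exactly 10 rows; each row is the pose to reach, as a shift and turn from the pose commanded when the call began, along the tool's axes at that moment; what a row does not reach only later rows make up. A row lasts 1/8 s, in which the tool goes at most 62.5 mm and 10.7 degrees, less where a joint would pass 70% of its speed; a pose out of reach is approached as far as the arm can. A call with a number of a shift or a turn outside -1 to 1 is refused whole. A call with a gripper value outside its range is refused whole. The fingers move at their own pace and stop on an object; "newtons" is the grip in N (left out, the last holds). Time passes only in rows, so rows that repeat a pose let the fingers close, or fill a call up. It gives the time, the measured TCP pose, the force and the opening at its end, in the units of the state.
- read_state(): the state, without advancing time (a new reading comes with each control period).
- snapshot(name): name is "scene" or "top" or "wrist"; returns a dict with "image" (420x560x3 uint8, red, green, blue), "camera_matrix" (3x3 intrinsics, pixels), "world_from_camera" (4x4, takes a point from camera to world coordinates). Camera axes: x right, y down, z forward; pixel columns grow to the right and rows downward; lengths in m; the calibration is good to about 2 mm. A picture is of the moment at which its call begins. There is no depth.
- hand_in(): hands the job in, once; it reports no verdict.
The state is a dict: "time": time; "qpos": joint angles; "joint_velocities": joint speeds; "joint_torque": joint torques, N m; "eef_pos": TCP position; "tool_rot": TCP orientation; "ft_force": force on the tool from outside, world axes, zero at the start; "torque": the same for the moment, N m; "grip_width": finger opening in m.
Only numpy, scipy, OpenCV 4.12 (cv2) and the standard library are available. Lean on these libraries where they do the work, as an engineer would, in place of code of your own. Each camera call takes 0.05 s, during which the arm holds its last target.

### The job

Set the loose lid on the open round tin so that it sits seated and level, without dropping it, and let go of it. Then take the sprung hand stamp out of its rest and hold it upright on the round paper label on the lid, pressing lightly and steadily so that its spring foot is pushed in part of the way but not to the stop. The program finishes while still holding the stamp pressed there; the tin stays standing where it is and the other things on the table are left alone.

Things in the scene. Friction and masses are not known exactly. Their poses are not given: they have to be found in the camera images.
- tin: open round aluminium tin (loose, about 0.6 kg, standing on the table), 100 mm outside diameter, 92 mm inside diameter, 70 mm high; origin at the centre of its underside, z up
- tin_rim (a point): centre of the tin's mouth, at the height of the rim (70 mm above its underside)
- lid_knob (a point): centre of the upright black knob in the middle of the round steel lid: knob 20 mm in diameter, 28 mm tall, so this point is 14 mm above the lid's flat top; z is the lid's axis, x points from the knob to the paper label. The lid (loose, about 0.16 kg) lies knob up on the table at the start
- lid_seat (a point): centre of the underside of the lid's disc (108 mm diameter, 4 mm thick), the face that rests on the tin's rim, 18 mm below point lid_knob; z is the lid's axis, up. Under it a plug of 84 mm diameter (bevelled to 76 mm at its foot), 8 mm deep, enters the tin's mouth
- lid_label (a point): centre of the round white paper label, 26 mm in diameter, on the flat top of the lid, 34 mm from the knob's axis
- stamp_grip (a point): centre of the hand stamp's round wooden handle, half-way up: 22 mm in diameter, 52 mm long; z runs up the stamp's axis. Below the handle is a black flange, 40 mm diameter, 6 mm thick, its top 26 mm below this point. Stamp about 0.14 kg in all, 98 mm long; at the start it hangs upright by its flange in the stand and lifts straight up
- stamp_face (a point): centre of the flat lower face of the stamp's steel foot (18 mm diameter), 72 mm below point stamp_grip when the foot is out; the foot stands 14 mm out of a black sleeve (25 mm diameter, 26 mm long) under the flange; z runs up the stamp's axis
- stamp_foot (a joint): how far the stamp's spring foot is pushed in, m: 0 out, 0.012 at the stop; the push begins at about 1 N and grows by 0.35 N per mm to about 5 N at the stop
- stand: stamp rest, a grey upright plastic ring fixed to the table, 64 mm outside diameter, 33 mm bore, 45 mm high; origin at the centre of its underside
- battery: bystander: black block battery with two brass posts, 70 x 105 x 95 mm, origin at the centre of its underside, z up
- timer: bystander: white timer box with a grey dial on top, 62 x 72 x 55 mm, origin at the centre of its underside
- searchlight: bystander: round black searchlight head lying glass up, 100 mm in diameter, 62 mm high, origin at the centre of its underside
Things that resemble listed ones, but are neither listed nor needed, are in the scene too. Of the things like the part that bears stamp_grip, leave any that is green, orange or purple; of the rest the larger one is meant.

How it is judged:
By the outcome, as a careful person would: the job done as asked, in the order asked, and still so for the second after the job is handed in, while the arm keeps its last pose, push and grip.
It also fails if it takes over 58 s, if anything falls off the work surface, if the arm or the gripper's body presses on something with over 40 N, if the wrist force passes 120 N, or if a joint passes its speed limit or range.

## Working session

There is one attempt and no reset: what is moved stays moved. The work goes in short steps, Python scripts to look and compute and a tool call to move; the robot and the scene stay as the last step left them, time stands still between calls to the robot, and variables do not carry over. Pictures are saved under pics/ and viewed, and the job is handed in when it is done.

Besides the shell and the picture viewer there is one more tool, called after ">>>" as name(argument=value, ...) on one line, values as JSON. drive_tool: Moves the arm, as the interface text tells. Its arguments: {"type":"object","properties":{"steps":{"type":"array"},"newtons":{"type":"number"}},"required":["steps"]}

```bash
ls; mkdir -p pics; python3 - <<'E'
from rig import *
import cv2,numpy as np
np.set_printoptions(precision=4,suppress=True)
s=read_state();print(s)
for n in ["scene","top","wrist"]:
    d=snapshot(n);cv2.imwrite(f"pics/{n}0.png",d["image"][:,:,::-1]);np.savez(f"{n}0.npz",**d);print(n,d["camera_matrix"],d["world_from_camera"])
E
```

```text
pics
{'time': 0.0, 'qpos': array([-72.383 ,  21.6625,   4.5623,  73.017 ,   0.0007,  83.6827]), 'joint_velocities': array([-0.008 , -0.0447, -0.0185,  0.0988,  0.0745,  0.0172]), 'joint_torque': array([ -0.0016, -46.3606,  26.9874,   0.021 ,   0.0001,  -0.    ]), 'eef_pos': array([ 0.2331, -0.5249,  0.2304]), 'tool_rot': array([[ 0.914 ,  0.4057, -0.0006],
       [ 0.4057, -0.914 ,  0.002 ],
       [ 0.0002, -0.002 , -1.    ]]), 'ft_force': array([ 0.3733, -0.2968, -0.5193]), 'torque': array([-0.0364,  0.0335, -0.0202]), 'grip_width': 0.0853023905148594}
scene [[400.3645   0.     278.757 ]
 [  0.     400.3645 203.1542]
 [  0.       0.       1.    ]] [[-0.4075  0.6487 -0.6427  1.1874]
 [ 0.9131  0.303  -0.273   0.2013]
 [ 0.0176 -0.6981 -0.7158  0.6796]
 [ 0.      0.      0.      1.    ]]
top [[426.4619   0.     285.266 ]
 [  0.     426.4619 206.0849]
 [  0.       0.       1.    ]] [[ 0.0269 -0.996   0.0848  0.5134]
 [-0.9992 -0.0243  0.0318 -0.0377]
 [-0.0296 -0.0856 -0.9959  1.1735]
 [ 0.      0.      0.      1.    ]]
wrist [[343.4792   0.     284.154 ]
 [  0.     343.4792 210.6683]
 [  0.       0.       1.    ]] [[ 0.4042 -0.8797 -0.2506  0.2969]
 [-0.9147 -0.3891 -0.1093 -0.4975]
 [-0.0013  0.2734 -0.9619  0.3726]
 [ 0.      0.      0.      1.    ]]
```

View pics/scene0.png

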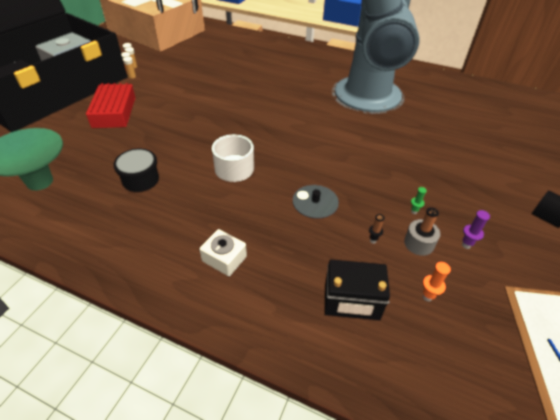

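View pics/top0.png

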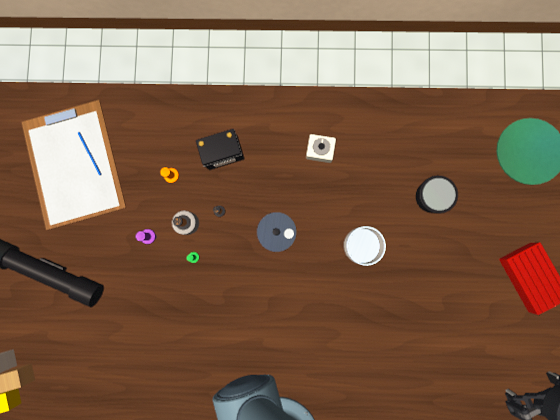

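View pics/wrist0.png

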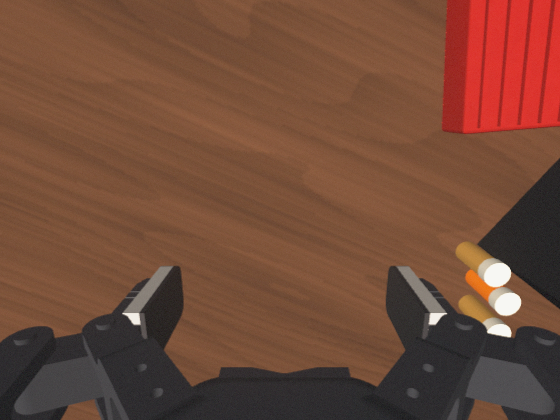

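The scene view has five stamps: brown in the grey stand (428,228), small brown (377,228), green (419,198), purple (478,230) and orange (437,280). The colour rule leaves the two brown ones. The larger is the one in the stand, at top (183,222). The tin is at top (365,246), the lid at (277,232) and its label at (289,234).

```bash
cat > h.py <<'E'
import numpy as np,cv2
np.set_printoptions(precision=4,suppress=True)
def ray(d,uv):
    K=d["camera_matrix"];T=d["world_from_camera"]
    v=T[:3,:3]@np.linalg.inv(K)@np.array([uv[0],uv[1],1.]);return T[:3,3],v/np.linalg.norm(v)
def plane(d,uv,z):
    o,v=ray(d,uv);return o+v*(z-o[2])/v[2]
def proj(d,p):
    T=np.linalg.inv(d["world_from_camera"]);c=T[:3,:3]@np.asarray(p)+T[:3,3];u=d["camera_matrix"]@c;return u[:2]/u[2]
def two(d1,u1,d2,u2):
    o1,v1=ray(d1,u1);o2,v2=ray(d2,u2)
    A=np.stack([v1,-v2],1);t=np.linalg.lstsq(A,o2-o1,rcond=None)[0]
    a=o1+v1*t[0];b=o2+v2*t[1];return (a+b)/2,np.linalg.norm(a-b)
def crop(d,box,name,k):
    x0,y0,x1,y1=box;im=d["image"][y0:y1,x0:x1,::-1];cv2.imwrite(name,cv2.resize(im,None,fx=k,fy=k,interpolation=cv2.INTER_CUBIC))
E
python3 - <<'E'
from h import *
t=dict(np.load("top0.npz"));s=dict(np.load("scene0.npz"))
a=[]
for d,b in((t,(150,190,400,275)),(s,(210,130,460,260))):
    x0,y0,x1,y1=b;a.append(cv2.resize(d["image"][y0:y1,x0:x1,::-1],None,fx=3,fy=3,interpolation=cv2.INTER_CUBIC))
cv2.imwrite("pics/c1.png",a[0]);cv2.imwrite("pics/c2.png",a[1])
for n,uv,z in [("tinrim",(365,246),.07),("lid",(277,232),.012),("label",(289,234),.012),("stand",(184,222),.045)]: print(n,plane(t,uv,z))
for n,uv,z in [("tinrim",(233,147),.07),("lid",(316,201),.012),("label",(302,196),.012),("stand",(423,230),.045)]: print(n,plane(s,uv,z))
E
```

```text
tinrim [ 0.5097 -0.2097  0.07  ]
lid [0.541 0.02  0.012]
label [ 0.5364 -0.0128  0.012 ]
stand [0.5603 0.2673 0.045 ]
tinrim [ 0.5116 -0.2116  0.07  ]
lid [0.5444 0.023  0.012 ]
label [ 0.5428 -0.013   0.012 ]
stand [0.5613 0.2653 0.045 ]
```

View pics/c1.png

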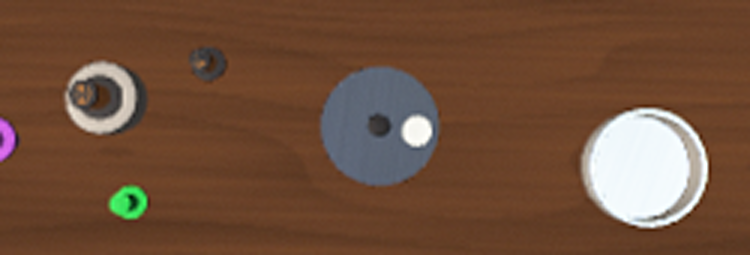

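View pics/c2.png

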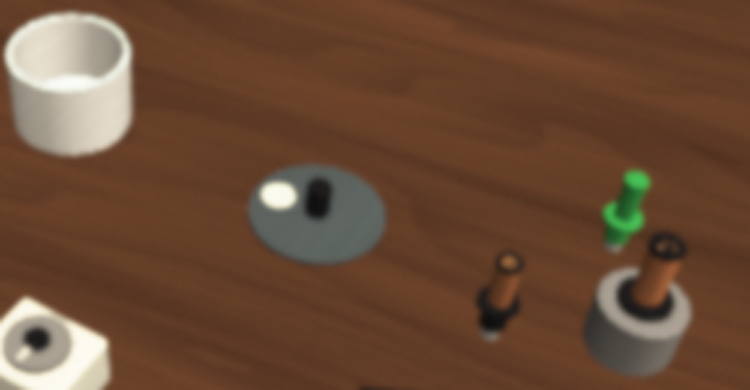

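The enlarged crop confirms it: the brown stamp in the grey ring is clearly larger than the free brown one. The tin rim is at about (0.511,-0.210), the lid at (0.542,0.021) and the stand at (0.561,0.266), and the two views agree within 3 mm. I'll move toward the lid now.

>>> drive_tool(steps=[[-1,[0.06,-0.045,0],[0,0,0]],[-1,[0.15,-0.11,0],[0,0,0]],[-1,[0.27,-0.2,0],[0,0,0]],[-1,[0.39,-0.29,0],[0,0,0]],[-1,[0.5,-0.375,0],[0,0,0]],[-1,[0.6,-0.45,0],[0,0,0]],[-1,[0.7,-0.525,0],[0,0,0]],[-1,[0.8,-0.6,0],[0,0,0]],[-1,[0.9,-0.675,0],[0,0,0]],[-1,[1.0,-0.75,0],[0,0,0]]])

```text
time: 1.4
eef_pos: [0.2947, -0.4158, 0.2313]
tool_rot: [[0.914, 0.406, 0.0], [0.406, -0.914, -0.0], [0.0, 0.0, -1.0]]
ft_force: [-0.5, 0.7, -0.3]
grip_width: 0.0856
```

>>> drive_tool(steps=[[-1,[0.1,-0.075,0],[0,0,0]],[-1,[0.2,-0.15,0],[0,0,0]],[-1,[0.3,-0.225,0],[0,0,0]],[-1,[0.4,-0.3,0],[0,0,0]],[-1,[0.5,-0.375,0],[0,0,0]],[-1,[0.6,-0.45,0],[0,0,0]],[-1,[0.7,-0.525,0],[0,0,0]],[-1,[0.8,-0.6,0],[0,0,0]],[-1,[0.9,-0.675,0],[0,0,0]],[-1,[1.0,-0.75,0],[0,0,0]]])

```text
time: 2.65
eef_pos: [0.3557, -0.3066, 0.2313]
tool_rot: [[0.914, 0.406, 0.0], [0.406, -0.914, -0.0], [-0.0, 0.0, -1.0]]
ft_force: [0.6, -0.1, 1.1]
grip_width: 0.0854
```

```bash
python3 - <<'E'
from rig import *
from h import *
d=snapshot("wrist");np.savez("w1.npz",**d);cv2.imwrite("pics/w1.png",d["image"][:,:,::-1]);s=read_state();print(s["time"],s["eef_pos"],s["qpos"])
E
```

```text
2.7 [ 0.3561 -0.3054  0.2313] [-48.4113   9.3675 -11.8185  68.8382   0.067  107.5769]
```

View pics/w1.png

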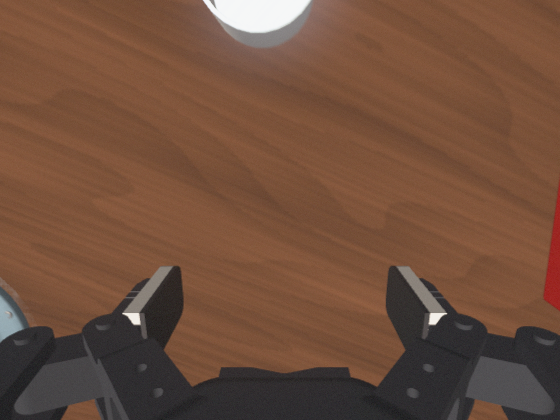

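The tin's near edge shows at the top of this view (260,20), and the searchlight's glass edge is on the left (10,330). I'll carry on to the lid.

>>> drive_tool(steps=[[-1,[0.1,-0.075,0],[0,0,0]],[-1,[0.2,-0.15,0],[0,0,0]],[-1,[0.3,-0.225,0],[0,0,0]],[-1,[0.4,-0.3,0],[0,0,0]],[-1,[0.5,-0.375,0],[0,0,0]],[-1,[0.6,-0.45,0],[0,0,0]],[-1,[0.7,-0.525,0],[0,0,0]],[-1,[0.8,-0.6,0],[0,0,0]],[-1,[0.9,-0.675,0],[0,0,0]],[-1,[1.0,-0.75,0],[0,0,0]]])

```text
time: 3.95
eef_pos: [0.4166, -0.1975, 0.2313]
tool_rot: [[0.914, 0.406, 0.0], [0.406, -0.914, -0.0], [0.0, 0.0, -1.0]]
ft_force: [0.1, 0.5, 0.2]
grip_width: 0.0857
```

>>> drive_tool(steps=[[-1,[0.1,-0.075,0],[0,0,0]],[-1,[0.2,-0.15,0],[0,0,0]],[-1,[0.3,-0.225,0],[0,0,0]],[-1,[0.4,-0.3,0],[0,0,0]],[-1,[0.5,-0.375,0],[0,0,0]],[-1,[0.6,-0.45,0],[0,0,0]],[-1,[0.7,-0.525,0],[0,0,0]],[-1,[0.8,-0.6,0],[0,0,0]],[-1,[0.9,-0.675,0],[0,0,0]],[-1,[1.0,-0.75,0],[0,0,0]]])

```text
time: 5.2
eef_pos: [0.4776, -0.0883, 0.2313]
tool_rot: [[0.914, 0.406, 0.0], [0.406, -0.914, -0.0], [0.0, 0.0, -1.0]]
ft_force: [0.2, 0.7, 0.7]
grip_width: 0.0852
```

```bash
python3 - <<'E'
from rig import *
from h import *
d=snapshot("wrist");np.savez("w2.npz",**d);cv2.imwrite("pics/w2.png",d["image"][:,:,::-1]);s=read_state();print(s["time"],s["eef_pos"],s["qpos"])
print(proj(d,[.542,.021,.012]))
E
```

```text
5.25 [ 0.4782 -0.0873  0.2313] [-17.8698  11.2651  -9.4841  69.2307   0.0676 138.1229]
[208.492   77.4849]
```

View pics/w2.png

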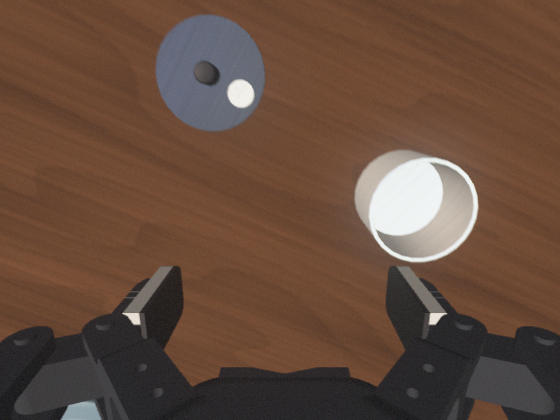

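This view shows both: the lid centred at (210,73) with its label at (241,94), and the tin's rim ellipse centred at (423,210). I'll fit both.

```bash
python3 - <<'E'
from h import *
d=dict(np.load("w2.npz"));im=d["image"];hsv=cv2.cvtColor(im,cv2.COLOR_RGB2HSV)
# lid: not brown
H,S,V=cv2.split(hsv)
brown=((H<25)&(S>70))
m=(~brown).astype(np.uint8)*255
for nm,(x0,y0,x1,y1),z in (("lid",(130,0,300,150),.012),("tin",(340,140,500,265),.07)):
    q=np.zeros_like(m);q[y0:y1,x0:x1]=m[y0:y1,x0:x1]
    q=cv2.morphologyEx(q,cv2.MORPH_CLOSE,np.ones((5,5)))
    c=max(cv2.findContours(q,0,cv2.CHAIN_APPROX_NONE)[0],key=cv2.contourArea)
    if nm=="tin":
        # brightest thin rim
        r=((V>225)&(S<40)).astype(np.uint8)*255;r2=np.zeros_like(r);r2[y0:y1,x0:x1]=r[y0:y1,x0:x1]
        cv2.imwrite("pics/rim.png",r2)
        c=max(cv2.findContours(r2,0,cv2.CHAIN_APPROX_NONE)[0],key=cv2.contourArea)
    e=cv2.fitEllipse(cv2.convexHull(c) if nm=="tin" else c);print(nm,e)
    P=np.array([plane(d,p[0],z)[:2] for p in c]);
    A=np.c_[2*P,np.ones(len(P))];s=np.linalg.lstsq(A,(P**2).sum(1),rcond=None)[0]
    print(" circle",s[:2],"r",np.sqrt(s[2]+s[:2]@s[:2]))
lab=((V>200)&(S<60)).astype(np.uint8);lab[:,300:]=0;lab[150:]=0
p=np.argwhere(lab).mean(0)[::-1];print("label",p,plane(d,p,.012))
k=((V<60)).astype(np.uint8);k[:,300:]=0;k[130:]=0;pp=np.argwhere(k);print("knob mean",pp.mean(0)[::-1],len(pp),plane(d,pp.mean(0)[::-1],.026))
E
```

```text
lid ((209.79522705078125, 72.4968032836914), (107.4434585571289, 118.54853820800781), 157.30592346191406)
 circle [0.5447 0.0205] r 0.05356005475401461
tin ((422.93817138671875, 209.27096557617188), (98.71952056884766, 111.19424438476562), 57.41223907470703)
 circle [ 0.5131 -0.2124] r 0.04864987325304014
label [240.3339  93.1089] [ 0.5411 -0.0131  0.012 ]
knob mean [213.4766  76.3645] 107 [0.5448 0.0139 0.026 ]
```

View pics/rim.png

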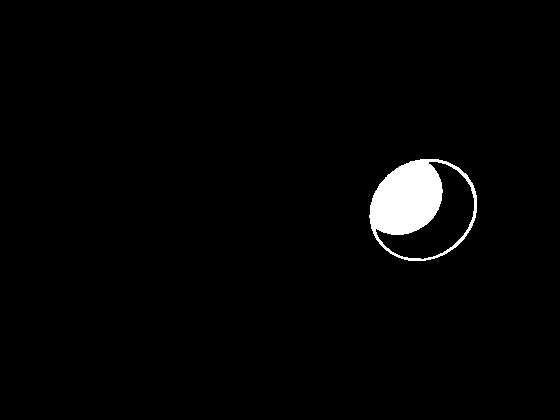

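The circle fits give the lid at (0.5447,0.0205) with r 53.6 mm (54 expected), the tin at (0.5131,-0.2124), and a knob-to-label distance of 33.8 mm (34 expected). Next I go over the lid and descend.

>>> drive_tool(steps=[[-1,[0.1,-0.072,0.1],[0,0,0]],[-1,[0.22,-0.158,0.2],[0,0,0]],[-1,[0.34,-0.245,0.3],[0,0,0]],[-1,[0.46,-0.331,0.4],[0,0,0]],[-1,[0.58,-0.418,0.5],[0,0,0]],[-1,[0.7,-0.504,0.6],[0,0,0]],[-1,[0.82,-0.59,0.7],[0,0,0]],[-1,[0.92,-0.662,0.8],[0,0,0]],[-1,[1.0,-0.722,0.9],[0,0,0]],[-1,[1.0,-0.722,0.95],[0,0,0]]])

```text
time: 6.5
eef_pos: [0.5392, 0.018, 0.1354]
tool_rot: [[0.914, 0.407, -0.001], [0.407, -0.914, -0.0], [-0.001, -0.0, -1.0]]
ft_force: [0.6, -0.3, 0.0]
grip_width: 0.0852
```

```bash
python3 - <<'E'
from rig import *
from h import *
d=snapshot("wrist");np.savez("w3.npz",**d);cv2.imwrite("pics/w3.png",d["image"][:,:,::-1]);s=read_state();print(s["time"],s["eef_pos"],s["qpos"])
print(proj(d,[.5447,.0205,.04]),proj(d,[.5447,.0205,.012]))
E
```

```text
6.55 [0.5387 0.0176 0.135 ] [ -4.857   20.2901 -11.9115  57.8945  -0.023  151.1855]
[283.4735 205.0607] [283.5314 195.9383]
```

View pics/w3.png

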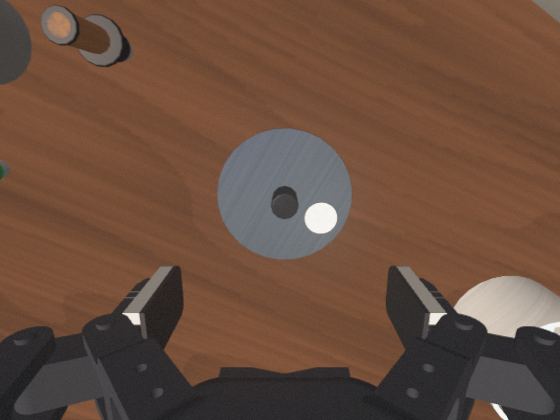

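The knob top appears at (285,205) against a predicted (283.5,205), so the location holds to about 1 mm. I'll descend.

>>> drive_tool(steps=[[-1,[0.02,0,0.1],[0,0,0]],[-1,[0.04,0.005,0.25],[0,0,0]],[-1,[0.06,0.01,0.4],[0,0,0]],[-1,[0.06,0.01,0.55],[0,0,0]],[-1,[0.06,0.01,0.7],[0,0,0]],[-1,[0.06,0.01,0.8],[0,0,0]],[-1,[0.06,0.01,0.9],[0,0,0]],[-1,[0.06,0.01,0.95],[0,0,0]],[-1,[0.06,0.01,1.0],[0,0,0]],[-1,[0.06,0.01,1.0],[0,0,0]]])

```text
time: 7.8
eef_pos: [0.5451, 0.019, 0.0361]
tool_rot: [[0.914, 0.406, -0.0], [0.406, -0.914, -0.0], [-0.0, -0.0, -1.0]]
ft_force: [0.6, 0.8, -0.0]
grip_width: 0.0855
```

```bash
python3 - <<'E'
from rig import *
from h import *
d=snapshot("wrist");np.savez("w4.npz",**d);cv2.imwrite("pics/w4.png",d["image"][:,:,::-1]);s=read_state();print(s["time"],s["eef_pos"],s["qpos"])
E
```

```text
7.85 [0.5453 0.019  0.0364] [ -4.6635  26.223  -19.0129  44.7526  -0.0066 151.3972]
```

View pics/w4.png

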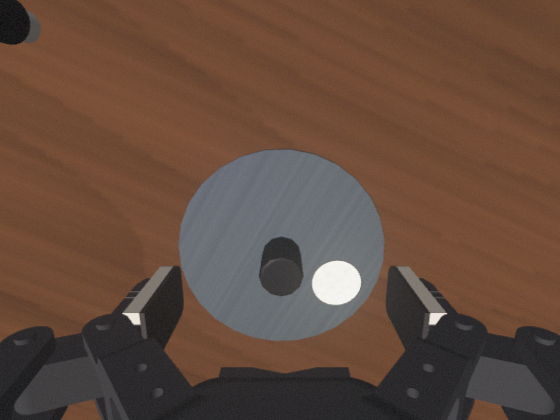

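The knob top is at (281,277), midway between the fingers. I'll go down the last 20 mm and close.

>>> drive_tool(newtons=50, steps=[[-1,[0,0,0.05],[0,0,0]],[-1,[0,0,0.1],[0,0,0]],[-1,[0,0,0.15],[0,0,0]],[-1,[0,0,0.2],[0,0,0]],[0,[0,0,0.2],[0,0,0]],[1,[0,0,0.2],[0,0,0]],[1,[0,0,0.2],[0,0,0]],[1,[0,0,0.2],[0,0,0]],[1,[0,0,0.2],[0,0,0]],[1,[0,0,0.2],[0,0,0]]])

```text
time: 9.1
eef_pos: [0.5456, 0.019, 0.0167]
tool_rot: [[0.914, 0.406, 0.001], [0.406, -0.914, 0.0], [0.001, 0.0, -1.0]]
ft_force: [-1.0, 0.4, 4.9]
grip_width: 0.0179
```

>>> drive_tool(steps=[[1,[0,0,0],[0,0,0]],[1,[0,0,-0.05],[0,0,0]],[1,[0,0,-0.15],[0,0,0]],[1,[0,0,-0.27],[0,0,0]],[1,[0,0,-0.4],[0,0,0]],[1,[0,0.02,-0.55],[0,0,0]],[1,[0,0.06,-0.7],[0,0,0]],[1,[-0.04,0.12,-0.84],[0,0,0]],[1,[-0.09,0.2,-0.93],[0,0,0]],[1,[-0.15,0.29,-1.0],[0,0,0]]])

```text
time: 10.35
eef_pos: [0.5431, -0.0144, 0.1169]
tool_rot: [[0.914, 0.406, 0.0], [0.406, -0.914, -0.0], [0.0, 0.0, -1.0]]
ft_force: [-0.1, 0.1, -1.6]
grip_width: 0.0179
```

```bash
python3 - <<'E'
from rig import *
from h import *
d=snapshot("wrist");np.savez("w5.npz",**d);cv2.imwrite("pics/w5.png",d["image"][:,:,::-1]);s=read_state();print(s["time"],s["eef_pos"],s["ft_force"],s["grip_width"])
d=snapshot("scene");np.savez("s5.npz",**d);crop(d,(180,100,420,260),"pics/s5.png",3)
E
```

```text
10.4 [ 0.5433 -0.0158  0.1175] [-0.1666 -0.4507 -0.5786] 0.018199251438078306
```

View pics/w5.png

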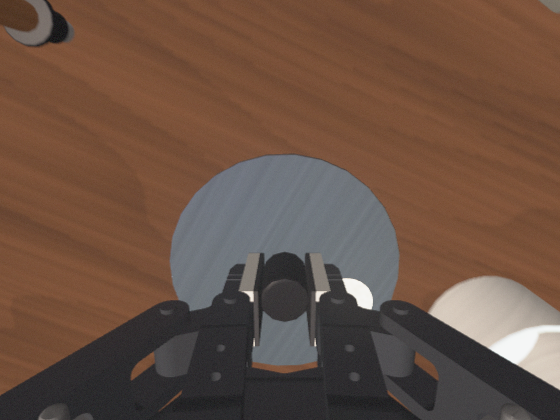

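View pics/s5.png

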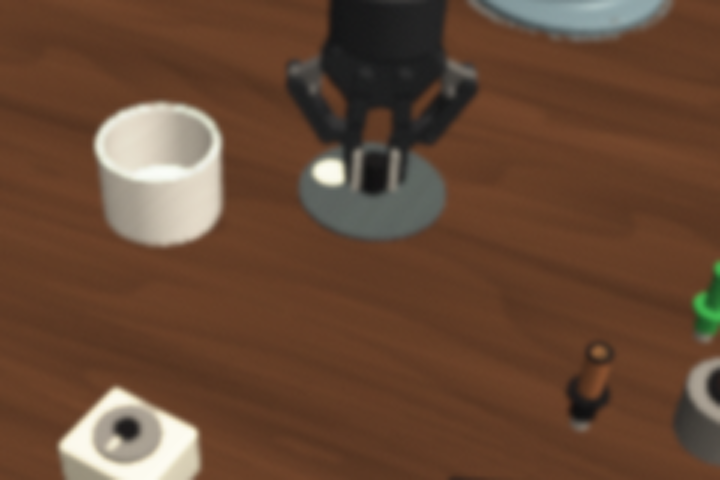

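The lid is held level and clear of the table. I'll measure its centre relative to the TCP from the visible upper arc, then work out the remaining shift.

```bash
python3 - <<'E'
from h import *
d=dict(np.load("w5.npz"));im=d["image"]
H,S,V=cv2.split(cv2.cvtColor(im,cv2.COLOR_RGB2HSV))
m=((H>90)&(H<130)&(S>20)&(V>50)).astype(np.uint8)*255
m[:140]=0;m[370:]=0
m=cv2.morphologyEx(m,cv2.MORPH_OPEN,np.ones((3,3)))
c=max(cv2.findContours(m,0,cv2.CHAIN_APPROX_NONE)[0],key=cv2.contourArea)[:,0]
c=c[(c[:,1]<262)&((c[:,0]<225)|(c[:,0]>345)|(c[:,1]<200))];print(len(c),c.min(0),c.max(0))
for z in (.1115,.1135):
    P=np.array([plane(d,p,z)[:2] for p in c]);s=np.linalg.lstsq(np.c_[2*P,np.ones(len(P))],(P**2).sum(1),rcond=None)[0]
    r=np.sqrt(s[2]+s[:2]@s[:2]);cen=s[:2]
    g=np.array([.5131,-.2124])-cen;x=np.array([.914,.406]);y=np.array([.406,-.914])
    print(cen,r,"to go tool x,y",g@x,g@y)
E
```

```text
521 [171 155] [376 261]
[ 0.5495 -0.0068] 0.043875675405123285 to go tool x,y -0.11669707357535719 0.17315814109229913
[ 0.5502 -0.0065] 0.04328056563420112 to go tool x,y -0.11751900991388453 0.17309214899453132
```

```bash
python3 - <<'E'
from h import *
d=dict(np.load("w5.npz"));im=d["image"]
H,S,V=cv2.split(cv2.cvtColor(im,cv2.COLOR_RGB2HSV))
m=((H>90)&(H<130)&(S>20)&(V>50)).astype(np.uint8)*255
m[:140]=0;m[370:]=0;m[:,410:]=0;m[:,:160]=0
m=cv2.morphologyEx(m,cv2.MORPH_OPEN,np.ones((3,3)))
c=[]
for x in range(200,370):
    y=np.flatnonzero(m[:,x]);
    if len(y): c.append((x,y[0]))
for y in range(190,285):
    x=np.flatnonzero(m[y]);c+= [(x[0],y),(x[-1],y)]
c=np.array(c)
for z in (.1125,):
    P=np.array([plane(d,p,z)[:2] for p in c]);
    for _ in range(3):
        s=np.linalg.lstsq(np.c_[2*P,np.ones(len(P))],(P**2).sum(1),rcond=None)[0]
        r=np.sqrt(s[2]+s[:2]@s[:2]);cen=s[:2];e=abs(np.linalg.norm(P-cen,axis=1)-r);print(len(P),e.max());P=P[e<.0015]
    g=np.array([.5131,-.2124])-cen;x=np.array([.914,.406]);y=np.array([.406,-.914])
    print(cen,r,"to go tool x,y",g@x,g@y)
E
```

```text
360 0.02749447653424615
126 0.0016495132520834843
121 0.002214004070482091
[ 0.5496 -0.008 ] 0.044633909395886254 to go tool x,y -0.11632203010955404 0.17205254284669003
```

```bash
python3 - <<'E'
from h import *
d=dict(np.load("w5.npz"));im=d["image"]
# edge points: brown->grey transition on rays from (285,258) using a*-like measure R-B
f=cv2.GaussianBlur(im[:,:,0].astype(np.float32)-im[:,:,2],(3,3),0)
c0=np.array([285,258]);c=[]
for a in np.radians(np.r_[160:200,200:380:1]):
    u=np.array([np.cos(a),np.sin(a)])
    rs=np.arange(80,130,.5);p=c0+rs[:,None]*u
    v=cv2.remap(f,p[:,0].astype(np.float32)[None],p[:,1].astype(np.float32)[None],1)[0]
    k=np.argmax(np.diff(v));
    if np.diff(v)[k]>3: c.append(p[k])
c=np.array(c);print(len(c),c.min(0),c.max(0))
for z in (.110,.1125,):
    P=np.array([plane(d,p,z)[:2] for p in c])
    for _ in range(4):
        s=np.linalg.lstsq(np.c_[2*P,np.ones(len(P))],(P**2).sum(1),rcond=None)[0]
        r=np.sqrt(s[2]+s[:2]@s[:2]);cen=s[:2];e=abs(np.linalg.norm(P-cen,axis=1)-r);n=len(P);P=P[e<max(.001,2*np.median(e))]
    g=np.array([.5131,-.2124])-cen;x=np.array([.914,.406]);y=np.array([.406,-.914])
    print(n,e.max(),cen,r,"to go tool x,y",g@x,g@y)
E
```

```text
220 [169.5176 153.5159] [398.4827 296.9903]
220 0.000399426788340429 [ 0.542  -0.0154] 0.05391209749854155 to go tool x,y -0.1064063339049317 0.1683323359036972
220 0.0003927229295601284 [ 0.5431 -0.0149] 0.05300725310990554 to go tool x,y -0.10759612465106116 0.16833167133428145
```

The fit is now clean: r 53.9 mm, centre within about 1 mm of the TCP. Remaining shift from the commanded pose is about -109 mm in tool x and +169 mm in tool y. I'm carrying the lid over the tin.

>>> drive_tool(steps=[[1,[-0.05,0.08,0],[0,0,0]],[1,[-0.11,0.17,0],[0,0,0]],[1,[-0.17,0.26,0],[0,0,0]],[1,[-0.23,0.35,0],[0,0,0]],[1,[-0.3,0.46,0],[0,0,0]],[1,[-0.37,0.57,0],[0,0,0]],[1,[-0.44,0.68,0],[0,0,0]],[1,[-0.51,0.79,0],[0,0,0]],[1,[-0.58,0.9,0],[0,0,0]],[1,[-0.64,0.99,0],[0,0,0]]])

```text
time: 11.7
eef_pos: [0.5248, -0.131, 0.1163]
tool_rot: [[0.914, 0.406, 0.0], [0.406, -0.914, -0.0], [0.0, 0.0, -1.0]]
ft_force: [-0.0, -0.1, -2.0]
grip_width: 0.0185
```

>>> drive_tool(steps=[[1,[-0.07,0.11,0],[0,0,0]],[1,[-0.14,0.22,0],[0,0,0]],[1,[-0.21,0.33,0],[0,0,0]],[1,[-0.28,0.44,0],[0,0,0]],[1,[-0.34,0.53,0],[0,0,0]],[1,[-0.39,0.6,0.02],[0,0,0]],[1,[-0.42,0.65,0.05],[0,0,0]],[1,[-0.44,0.68,0.1],[0,0,0]],[1,[-0.45,0.7,0.15],[0,0,0]],[1,[-0.45,0.7,0.15],[0,0,0]]])

```text
time: 12.95
eef_pos: [0.5117, -0.2119, 0.1006]
tool_rot: [[0.914, 0.406, -0.001], [0.406, -0.914, 0.001], [-0.001, -0.001, -1.0]]
ft_force: [-0.3, -0.4, -1.8]
grip_width: 0.018
```

```bash
python3 - <<'E'
from rig import *
from h import *
d=snapshot("wrist");np.savez("w6.npz",**d);cv2.imwrite("pics/w6.png",d["image"][:,:,::-1])
e=snapshot("scene");np.savez("s6.npz",**e);crop(e,(180,90,320,200),"pics/s6.png",5)
f=snapshot("top");np.savez("t6.npz",**f);crop(f,(310,190,430,290),"pics/t6.png",5);s=read_state();print(s["time"],s["eef_pos"],s["ft_force"],s["grip_width"])
E
```

```text
13.1 [ 0.5123 -0.2121  0.1014] [-0.3473  0.0818 -2.007 ] 0.018200591219914287
```

View pics/w6.png

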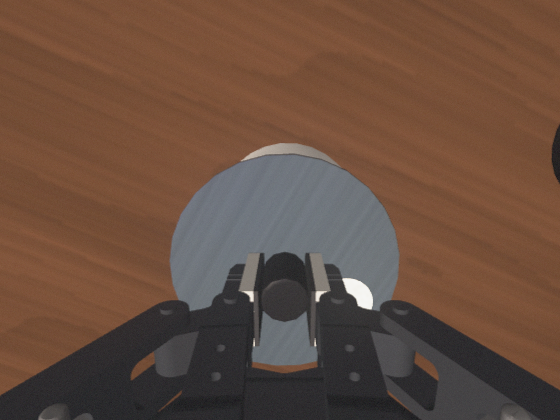

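View pics/s6.png

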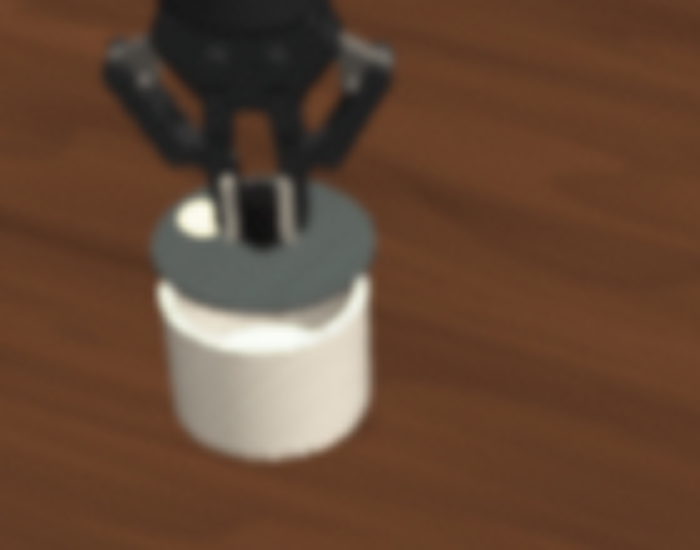

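View pics/t6.png

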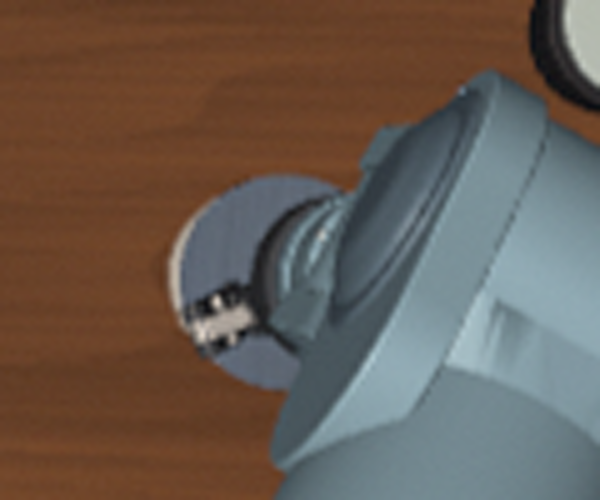

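Lid held above the tin. In the scene crop the lid spans columns 152-376 and the rim 157-372, so they share the same centre. I'm lowering gently.

>>> drive_tool(steps=[[1,[0,0,0.02],[0,0,0]],[1,[0,0,0.04],[0,0,0]],[1,[0,0,0.06],[0,0,0]],[1,[0,0,0.08],[0,0,0]],[1,[0,0,0.1],[0,0,0]],[1,[0,0,0.12],[0,0,0]],[1,[0,0,0.14],[0,0,0]],[1,[0,0,0.16],[0,0,0]],[1,[0,0,0.18],[0,0,0]],[1,[0,0,0.2],[0,0,0]]])

```text
time: 14.35
eef_pos: [0.5122, -0.2123, 0.0812]
tool_rot: [[0.914, 0.406, 0.0], [0.406, -0.914, -0.0], [0.0, 0.0, -1.0]]
ft_force: [-0.4, 0.2, -0.9]
grip_width: 0.0181
```

No contact force with the plug about 5 mm into the mouth. I'll lower the last 3 mm, settle, then open.

>>> drive_tool(steps=[[1,[0,0,0.01],[0,0,0]],[1,[0,0,0.02],[0,0,0]],[1,[0,0,0.028],[0,0,0]],[1,[0,0,0.03],[0,0,0]],[1,[0,0,0.03],[0,0,0]],[0.4,[0,0,0.03],[0,0,0]],[0,[0,0,0.03],[0,0,0]],[-0.4,[0,0,0.03],[0,0,0]],[-0.7,[0,0,0.03],[0,0,0]],[-0.7,[0,0,0.03],[0,0,0]]])

```text
time: 15.6
eef_pos: [0.5122, -0.2123, 0.0783]
tool_rot: [[0.914, 0.406, 0.0], [0.406, -0.914, -0.0], [0.0, 0.0, -1.0]]
ft_force: [0.4, -0.4, -0.9]
grip_width: 0.0721
```

```bash
python3 - <<'E'
from rig import *
from h import *
d=snapshot("wrist");np.savez("w7.npz",**d);cv2.imwrite("pics/w7.png",d["image"][:,:,::-1])
e=snapshot("scene");np.savez("s7.npz",**e);crop(e,(180,90,320,200),"pics/s7.png",5)
s=read_state();print(s["time"],s["eef_pos"],s["ft_force"],s["grip_width"])
E
```

```text
15.7 [ 0.5122 -0.2123  0.0783] [0.392  0.2975 0.0983] 0.07236059427411802
```

View pics/w7.png

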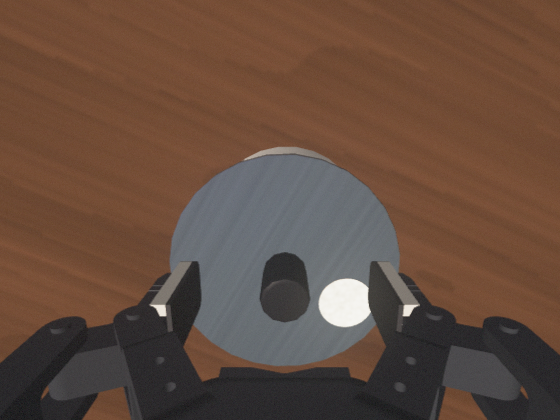

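View pics/s7.png

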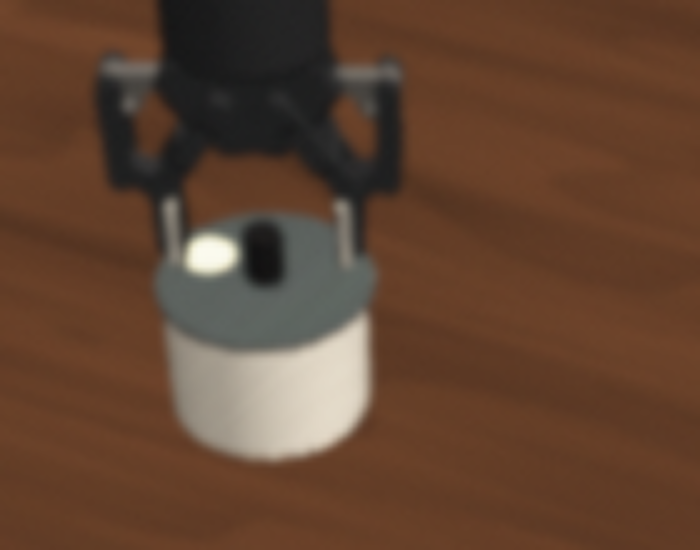

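The lid is seated flush and level, and the fingers are off it. I'm lifting clear and looking once more at the label on the way to the stamp.

>>> drive_tool(steps=[[-0.7,[0,0,-0.06],[0,0,0]],[-0.7,[0,0,-0.16],[0,0,0]],[-0.7,[0,0,-0.28],[0,0,0]],[-0.7,[0,0,-0.42],[0,0,0]],[-0.7,[0.03,-0.04,-0.55],[0,0,0]],[-0.7,[0.08,-0.11,-0.67],[0,0,0]],[-0.7,[0.13,-0.2,-0.78],[0,0,0]],[-0.7,[0.19,-0.3,-0.87],[0,0,0]],[-0.7,[0.25,-0.41,-0.95],[0,0,0]],[-0.7,[0.31,-0.52,-1.0],[0,0,0]]])

```text
time: 16.95
eef_pos: [0.5195, -0.1512, 0.1787]
tool_rot: [[0.914, 0.406, 0.0], [0.406, -0.914, -0.0], [0.0, 0.0, -1.0]]
ft_force: [0.7, 0.0, -0.5]
grip_width: 0.0727
```

```bash
python3 - <<'E'
from rig import *
from h import *
d=snapshot("wrist");np.savez("w8.npz",**d);cv2.imwrite("pics/w8.png",d["image"][:,:,::-1])
e=snapshot("scene");np.savez("s8.npz",**e);cv2.imwrite("pics/s8.png",e["image"][:,:,::-1])
s=read_state();print(s["time"],s["eef_pos"],s["qpos"])
t=dict(np.load("top0.npz"))
for n,uv in (("small",(219,211)),("green",(193,258)),("orange",(171,177)),("purple",(150,237))):print(n,plane(t,uv,.04))
for d0,u,z in ((dict(np.load("w7.npz")),None,.074),(d,None,.074),(e,(301.5,196),.074)):
    if u is None:
        H,S,V=cv2.split(cv2.cvtColor(d0["image"],cv2.COLOR_RGB2HSV))
        m=((V>215)&(S<40)).astype(np.uint8);n,l,st,c=cv2.connectedComponentsWithStats(m)
        for i in range(1,n):
            if st[i,4]>200: print(st[i],c[i],plane(d0,c[i],z))
E
```

```text
17.05 [ 0.5197 -0.1508  0.1788] [-22.9043  18.8249  -7.2557  63.8893   0.0139 133.0509]
small [0.5924 0.1756 0.04  ]
green [0.4655 0.24   0.04  ]
orange [0.6814 0.3099 0.04  ]
purple [0.518  0.3584 0.04  ]
[ 319  279   52   48 1946] [344.5339 302.3232] [ 0.5077 -0.2464  0.074 ]
[376 255  29  18 238] [393.7521 262.5462] [ 0.5152 -0.2472  0.074 ]
```

View pics/w8.png

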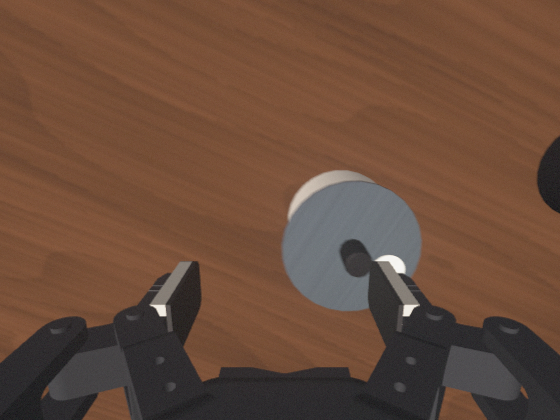

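View pics/s8.png

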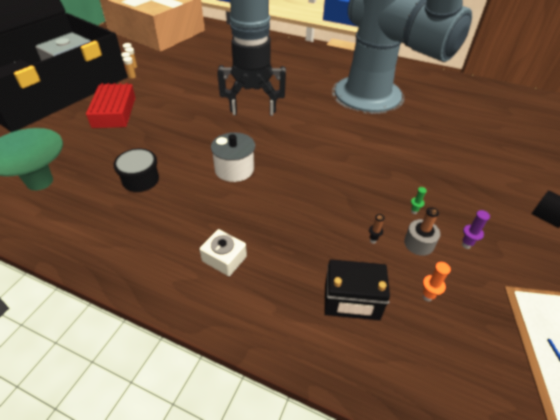

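The lid is level on the tin, and the label at about (0.508,-0.246) agrees with the knob offset. The other stamps all stand about 100 mm from the stand, so there is room for the fingers. I'm travelling to the stamp.

>>> drive_tool(steps=[[-0.7,[0.054,-0.1,0],[0,0,0]],[-0.7,[0.108,-0.2,0],[0,0,0]],[-0.7,[0.162,-0.3,0],[0,0,0]],[-0.7,[0.216,-0.4,0],[0,0,0]],[-0.7,[0.27,-0.5,0],[0,0,0]],[-0.7,[0.324,-0.6,0],[0,0,0]],[-0.7,[0.378,-0.7,0],[0,0,0]],[-0.7,[0.432,-0.8,0],[0,0,0]],[-0.7,[0.486,-0.9,0],[0,0,0]],[-0.7,[0.54,-1.0,0],[0,0,0]]])

```text
time: 18.3
eef_pos: [0.5282, -0.0381, 0.1783]
tool_rot: [[0.914, 0.406, 0.0], [0.406, -0.914, -0.0], [-0.0, 0.0, -1.0]]
ft_force: [0.3, 0.3, 0.2]
grip_width: 0.0726
```

>>> drive_tool(steps=[[-0.7,[0.054,-0.1,0],[0,0,0]],[-0.7,[0.108,-0.2,0],[0,0,0]],[-0.7,[0.162,-0.3,0],[0,0,0]],[-0.7,[0.216,-0.4,0],[0,0,0]],[-0.7,[0.27,-0.5,0],[0,0,0]],[-0.7,[0.324,-0.6,0],[0,0,0]],[-0.7,[0.378,-0.7,0],[0,0,0]],[-0.7,[0.432,-0.8,0],[0,0,0]],[-0.7,[0.486,-0.9,0],[0,0,0]],[-0.7,[0.54,-1.0,0],[0,0,0]]])

```text
time: 19.55
eef_pos: [0.537, 0.0752, 0.1783]
tool_rot: [[0.914, 0.406, 0.0], [0.406, -0.914, -0.0], [-0.0, 0.0, -1.0]]
ft_force: [-0.2, 0.1, -0.4]
grip_width: 0.0722
```

>>> drive_tool(steps=[[-0.7,[0.054,-0.1,0],[0,0,-0.1]],[-0.7,[0.108,-0.2,0],[0,0,-0.2]],[-0.7,[0.162,-0.3,0],[0,0,-0.3]],[-0.7,[0.216,-0.4,0],[0,0,-0.4]],[-0.7,[0.27,-0.5,0],[0,0,-0.5]],[-0.7,[0.324,-0.6,0],[0,0,-0.6]],[-0.7,[0.378,-0.7,0],[0,0,-0.7]],[-0.7,[0.432,-0.8,0],[0,0,-0.8]],[-0.7,[0.486,-0.9,0],[0,0,-0.9]],[-0.7,[0.54,-1.0,0],[0,0,-1.0]]])

```text
time: 20.8
eef_pos: [0.5457, 0.1885, 0.1782]
tool_rot: [[0.357, 0.934, -0.0], [0.934, -0.357, -0.0], [-0.0, -0.0, -1.0]]
ft_force: [-0.4, 0.3, -0.7]
grip_width: 0.0726
```

```bash
python3 - <<'E'
from rig import *
from h import *
d=snapshot("wrist");np.savez("w9.npz",**d);cv2.imwrite("pics/w9.png",d["image"][:,:,::-1])
s=read_state();print(s["time"],s["eef_pos"],s["tool_rot"],s["qpos"]);print(proj(d,[.561,.266,.103]),proj(d,[.561,.266,.045]))
E
```

```text
20.85 [0.5458 0.1898 0.1782] [[ 0.3544  0.9351  0.0001]
 [ 0.9351 -0.3544  0.0011]
 [ 0.0011 -0.0003 -1.    ]] [ 12.8557  22.9983  -1.2176  65.763    0.0595 123.6129]
[261.0783  97.8369] [265.9438 101.0123]
```

View pics/w9.png

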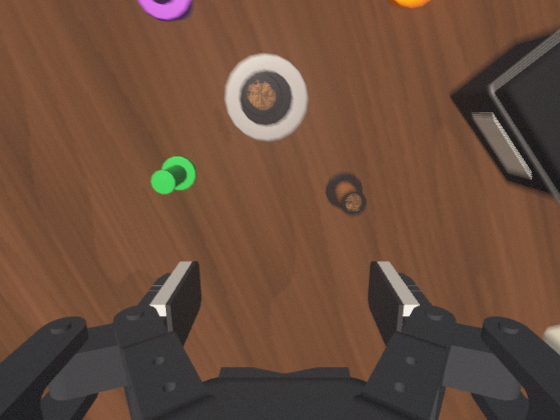

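The large brown stamp is in the stand: handle top at (261,95), ring centre at (266,97). The small brown (347,195) and green (175,175) stamps are well clear.

```bash
python3 - <<'E'
from h import *
d=dict(np.load("w9.npz"));im=d["image"];H,S,V=cv2.split(cv2.cvtColor(im,cv2.COLOR_RGB2HSV))
m=((S<70)&(V>110)).astype(np.uint8)*255;q=np.zeros_like(m);q[40:150,210:320]=m[40:150,210:320]
c=max(cv2.findContours(q,0,1)[0],key=cv2.contourArea);e=cv2.fitEllipse(c);print(e,plane(d,e[0],.045))
# handle top
q[:]=0;b=((S>90)&(V>60)).astype(np.uint8)*255;q[75:118,245:285]=b[75:118,245:285]
c=max(cv2.findContours(q,0,1)[0],key=cv2.contourArea);print(cv2.minEnclosingCircle(c))
h,_=cv2.minEnclosingCircle(c);p=plane(d,h,.103);print(p)
for p in (plane(d,e[0],.045)[:2],p[:2]):
    g=p-np.array([.5457,.1892]);print(g@[.357,.934],g@[.934,-.357])
E
```

```text
((265.7630920410156, 96.79650115966797), (82.1032943725586, 87.45149993896484), 163.70803833007812) [0.562  0.2689 0.045 ]
((261.5, 94.5), 15.182326316833496)
[0.562  0.2677 0.103 ]
0.08025301748500215 -0.013215450276028537
0.07909646322436197 -0.01283621489480586
```

>>> drive_tool(steps=[[-0.7,[0.07,-0.012,0],[0,0,0]],[-0.7,[0.16,-0.026,0.02],[0,0,0]],[-0.7,[0.28,-0.045,0.06],[0,0,0]],[-0.7,[0.4,-0.065,0.12],[0,0,0]],[-0.7,[0.52,-0.085,0.2],[0,0,0]],[-0.7,[0.63,-0.1,0.28],[0,0,0]],[-0.7,[0.72,-0.117,0.36],[0,0,0]],[-0.7,[0.78,-0.127,0.44],[0,0,0]],[-0.7,[0.8,-0.13,0.5],[0,0,0]],[-0.7,[0.8,-0.13,0.5],[0,0,0]]])

```text
time: 22.1
eef_pos: [0.5619, 0.2668, 0.1276]
tool_rot: [[0.359, 0.933, -0.001], [0.933, -0.359, -0.001], [-0.001, -0.001, -1.0]]
ft_force: [0.2, 0.6, -0.4]
grip_width: 0.0726
```

```bash
python3 - <<'E'
from rig import *
from h import *
d=snapshot("wrist");np.savez("w10.npz",**d);cv2.imwrite("pics/w10.png",d["image"][:,:,::-1])
s=read_state();print(s["time"],s["eef_pos"],s["tool_rot"],s["qpos"]);print(proj(d,[.562,.268,.103]),proj(d,s["eef_pos"]*[1,1,0]+[0,0,.103]))
E
```

```text
22.15 [0.5622 0.2668 0.1281] [[ 0.3596  0.9331 -0.0004]
 [ 0.9331 -0.3596 -0.0004]
 [-0.0006 -0.0002 -1.    ]] [ 19.5566  29.6586   1.7195  62.0927  -0.0156 130.6306]
[282.8664 248.5311] [284.0705 250.3966]
```

View pics/w10.png

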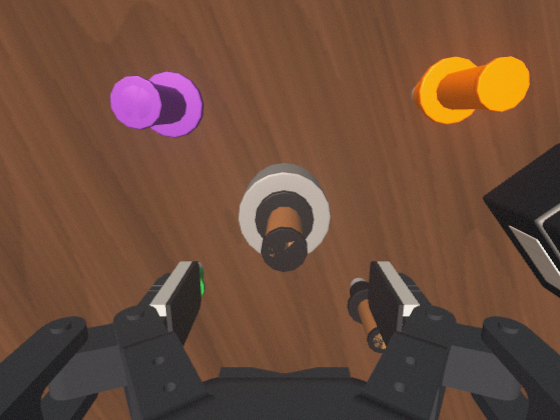

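The handle top is at (284,249), and the TCP axis projects to (284,250), so they are aligned. I'll descend around the handle and grip.

>>> drive_tool(newtons=60, steps=[[-0.5,[0,0,0.06],[0,0,0]],[-0.4,[0,0,0.16],[0,0,0]],[-0.4,[0,0,0.28],[0,0,0]],[-0.4,[0,0,0.4],[0,0,0]],[-0.4,[0,0,0.52],[0,0,0]],[-0.4,[0,0,0.62],[0,0,0]],[-0.4,[0,0,0.68],[0,0,0]],[0,[0,0,0.68],[0,0,0]],[0.4,[0,0,0.68],[0,0,0]],[1,[0,0,0.68],[0,0,0]]])

```text
time: 23.4
eef_pos: [0.5629, 0.2672, 0.061]
tool_rot: [[0.359, 0.933, 0.001], [0.933, -0.359, 0.0], [0.001, 0.001, -1.0]]
ft_force: [-0.2, 0.5, 1.4]
grip_width: 0.0205
```

>>> drive_tool(steps=[[1,[0,0,0],[0,0,0]],[1,[0,0,0],[0,0,0]],[1,[0,0,0],[0,0,0]],[1,[0,0,-0.05],[0,0,0]],[1,[0,0,-0.15],[0,0,0]],[1,[0,0,-0.28],[0,0,0]],[1,[0,0,-0.42],[0,0,0]],[1,[0,0,-0.56],[0,0,0]],[1,[0,0,-0.7],[0,0,0]],[1,[0,0,-0.82],[0,0,0]]])

```text
time: 24.65
eef_pos: [0.5626, 0.2672, 0.1435]
tool_rot: [[0.359, 0.933, 0.001], [0.933, -0.359, 0.0], [0.0, 0.001, -1.0]]
ft_force: [0.2, -0.6, -1.3]
grip_width: 0.0208
```

```bash
python3 - <<'E'
from rig import *
from h import *
d=snapshot("wrist");np.savez("w11.npz",**d);cv2.imwrite("pics/w11.png",d["image"][:,:,::-1])
e=snapshot("scene");np.savez("s11.npz",**e);crop(e,(360,130,520,250),"pics/s11.png",5)
s=read_state();print(s["time"],s["eef_pos"],s["qpos"],s["ft_force"],s["grip_width"])
E
```

```text
24.75 [0.5635 0.2675 0.1443] [ 19.5696  29.1067   3.2798  63.9888  -0.0063 130.6326] [ 0.0853  0.1185 -1.1777] 0.020845488636324384
```

View pics/w11.png

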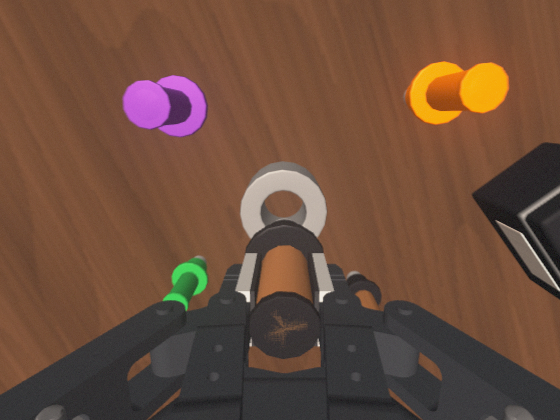

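View pics/s11.png

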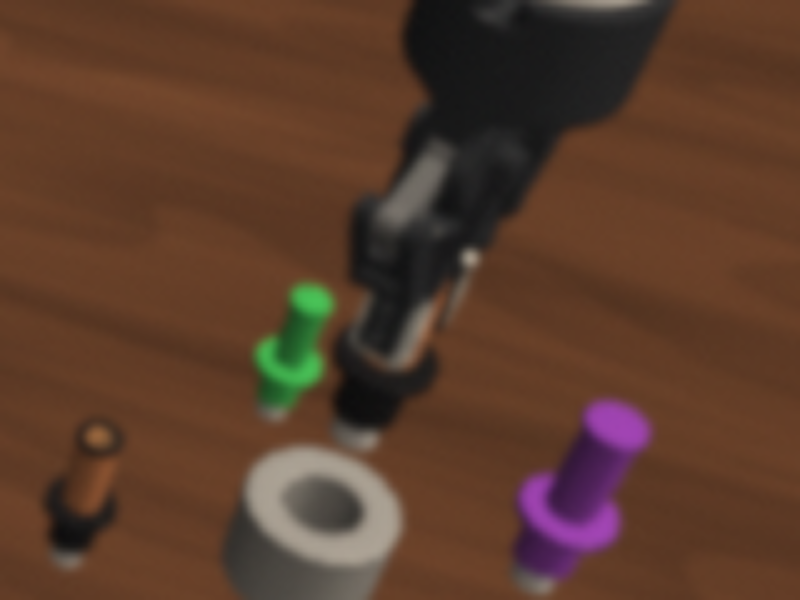

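The stamp came out cleanly and upright (grip 20.8 mm), and the ring is empty. I'm raising it and carrying it to the label.

>>> drive_tool(steps=[[1,[-0.05,0.013,-0.06],[0,0,0]],[1,[-0.13,0.035,-0.14],[0,0,0]],[1,[-0.23,0.06,-0.22],[0,0,0]],[1,[-0.34,0.09,-0.3],[0,0,0]],[1,[-0.45,0.12,-0.36],[0,0,0]],[1,[-0.56,0.15,-0.4],[0,0,0]],[1,[-0.67,0.178,-0.4],[0,0,0]],[1,[-0.78,0.207,-0.4],[0,0,0]],[1,[-0.89,0.237,-0.4],[0,0,0]],[1,[-1.0,0.266,-0.4],[0,0,0]]])

```text
time: 26.0
eef_pos: [0.551, 0.1634, 0.182]
tool_rot: [[0.359, 0.933, -0.0], [0.933, -0.359, -0.0], [-0.0, -0.0, -1.0]]
ft_force: [-0.1, 0.5, -0.8]
grip_width: 0.0207
```

>>> drive_tool(steps=[[1,[-0.1,0.027,0],[0,0,0]],[1,[-0.2,0.053,0],[0,0,0]],[1,[-0.3,0.08,0],[0,0,0]],[1,[-0.4,0.106,0],[0,0,0]],[1,[-0.5,0.133,0],[0,0,0]],[1,[-0.6,0.16,0],[0,0,0]],[1,[-0.7,0.186,0],[0,0,0]],[1,[-0.8,0.213,0],[0,0,0]],[1,[-0.9,0.24,0],[0,0,0]],[1,[-1.0,0.266,0],[0,0,0]]])

```text
time: 27.25
eef_pos: [0.5401, 0.0606, 0.1823]
tool_rot: [[0.359, 0.933, 0.0], [0.933, -0.359, -0.0], [-0.0, 0.0, -1.0]]
ft_force: [-0.3, -0.1, -1.4]
grip_width: 0.0207
```

>>> drive_tool(steps=[[1,[-0.1,0.027,0],[0,0,0]],[1,[-0.2,0.053,0],[0,0,0]],[1,[-0.3,0.08,0],[0,0,0]],[1,[-0.4,0.106,0],[0,0,0]],[1,[-0.5,0.133,0],[0,0,0]],[1,[-0.6,0.16,0],[0,0,0]],[1,[-0.7,0.186,0],[0,0,0]],[1,[-0.8,0.213,0],[0,0,0]],[1,[-0.9,0.24,0],[0,0,0]],[1,[-1.0,0.266,0],[0,0,0]]])

```text
time: 28.5
eef_pos: [0.529, -0.0422, 0.1823]
tool_rot: [[0.359, 0.933, 0.0], [0.933, -0.359, -0.0], [-0.0, 0.0, -1.0]]
ft_force: [0.1, -0.2, -1.5]
grip_width: 0.021
```

>>> drive_tool(steps=[[1,[-0.1,0.027,0],[0,0,0]],[1,[-0.2,0.053,0],[0,0,0]],[1,[-0.3,0.08,0],[0,0,0]],[1,[-0.4,0.106,0],[0,0,0]],[1,[-0.5,0.133,0],[0,0,0]],[1,[-0.6,0.16,0],[0,0,0]],[1,[-0.7,0.186,0],[0,0,0]],[1,[-0.8,0.213,0],[0,0,0]],[1,[-0.88,0.235,0],[0,0,0]],[1,[-0.92,0.245,0],[0,0,0]]])

```text
time: 29.75
eef_pos: [0.5188, -0.1368, 0.1823]
tool_rot: [[0.36, 0.933, 0.0], [0.933, -0.36, -0.0], [-0.0, 0.0, -1.0]]
ft_force: [-0.0, 0.9, -2.1]
grip_width: 0.0207
```

```bash
python3 - <<'E'
from rig import *
from h import *
s=read_state();print(s["time"],s["eef_pos"],s["tool_rot"],s["qpos"],s["ft_force"],s["grip_width"])
d=snapshot("wrist");np.savez("w12.npz",**d);cv2.imwrite("pics/w12.png",d["image"][:,:,::-1])
e=snapshot("scene");np.savez("s12.npz",**e);crop(e,(180,60,340,180),"pics/s12.png",5)
E
```

```text
29.75 [ 0.5188 -0.1368  0.1823] [[ 0.3598  0.933   0.    ]
 [ 0.933  -0.3598 -0.    ]
 [-0.      0.     -1.    ]] [-21.5455  18.2279  -7.5783  64.1912  -0.0006  89.5433] [-0.0049  0.8641 -2.09  ] 0.020744586911907403
```

View pics/w12.png

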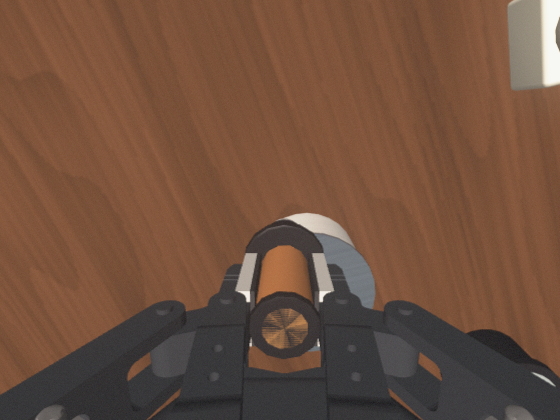

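View pics/s12.png

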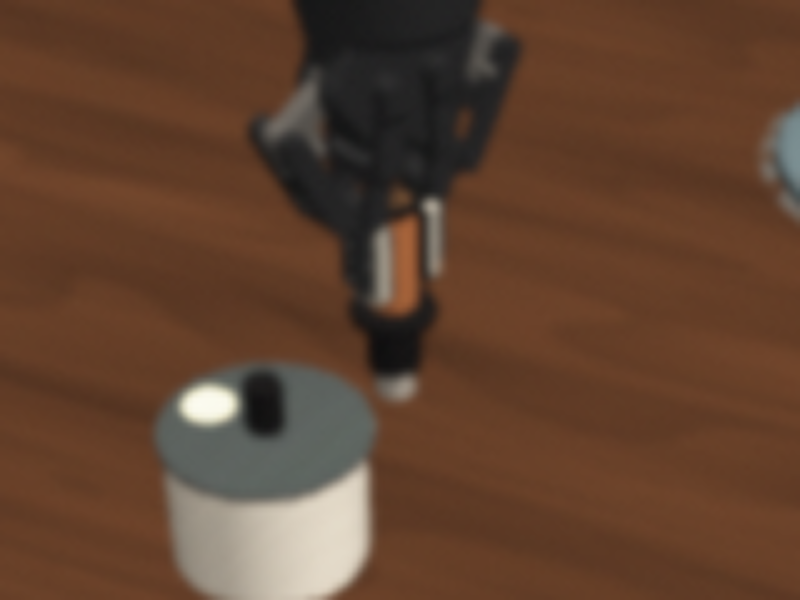

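Clear scene view: label at full-image (221.7,140.7) and stamp foot at about (259.4,137.5). I'll check the camera offset between them.

```bash
python3 - <<'E'
from h import *
e=dict(np.load("s12.npz"));im=e["image"];H,S,V=cv2.split(cv2.cvtColor(im,cv2.COLOR_RGB2HSV))
q=np.zeros_like(V);q[130:150,210:232]=((V>200)&(S<60))[130:150,210:232]
W=q.astype(float);c=np.argwhere(q).mean(0)[::-1];print("label px",c,q.sum(),plane(e,c,.074))
print("foot predicted px",proj(e,[.5188,-.1368,.126]))
f=cv2.resize(im[125:150,245:275,::-1],None,fx=24,fy=24,interpolation=cv2.INTER_CUBIC);cv2.imwrite("pics/foot.png",f)
E
```

```text
label px [221.3455 140.3636] 55 [ 0.5049 -0.2478  0.074 ]
foot predicted px [258.6668 137.8979]
```

View pics/foot.png

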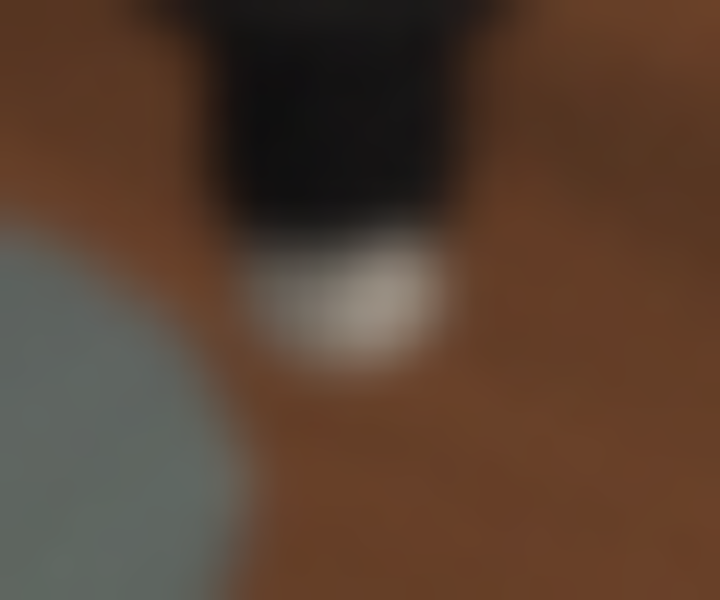

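The foot appears at (258.9,137.3) against a predicted (258.7,137.9), so camera and arm agree to about 1 mm. My label target is (0.5075,-0.2465). I'll move over it.

>>> drive_tool(steps=[[1,[-0.1,0.028,0],[0,0,0]],[1,[-0.22,0.06,0],[0,0,0]],[1,[-0.34,0.095,0],[0,0,0]],[1,[-0.46,0.13,0],[0,0,0]],[1,[-0.58,0.165,0],[0,0,0]],[1,[-0.7,0.2,0],[0,0,0]],[1,[-0.82,0.235,0],[0,0,0]],[1,[-0.92,0.265,0],[0,0,0]],[1,[-1.0,0.285,0],[0,0,0]],[1,[-1.0,0.285,0],[0,0,0]]])

```text
time: 31.1
eef_pos: [0.5095, -0.2403, 0.1823]
tool_rot: [[0.36, 0.933, 0.0], [0.933, -0.36, -0.0], [0.0, 0.0, -1.0]]
ft_force: [0.0, -0.5, -0.9]
grip_width: 0.0211
```

```bash
python3 - <<'E'
from rig import *
from h import *
e=snapshot("scene");np.savez("s13.npz",**e);crop(e,(190,90,290,165),"pics/s13.png",8)
s=read_state();print(s["time"],s["eef_pos"],s["ft_force"],s["grip_width"])
g=np.array([.5075,-.2465])-s["eef_pos"][:2];R=s["tool_rot"];print(g@R[:2,0],g@R[:2,1])
E
```

```text
31.15 [ 0.5094 -0.2398  0.1823] [ 0.7268  0.2678 -2.5148] 0.020566490216708682
-0.006907543760450385 0.0005740327186602827
```

View pics/s13.png

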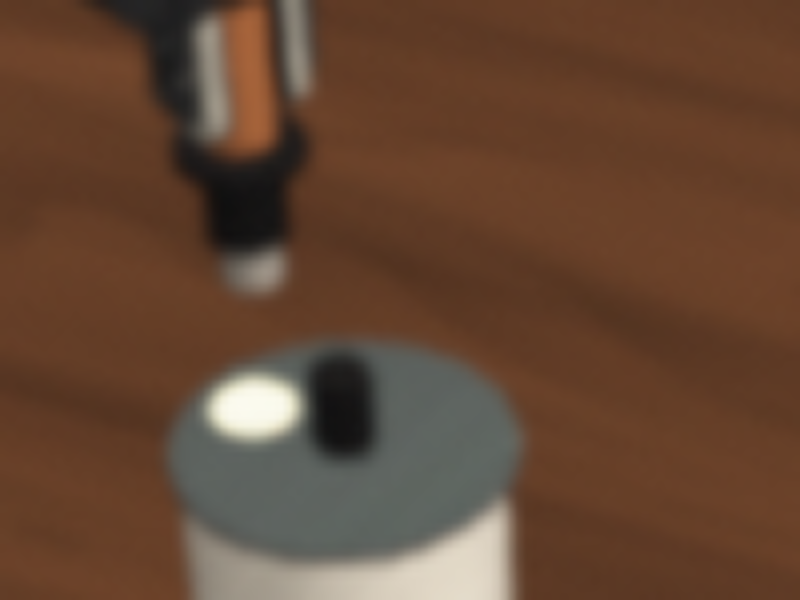

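The foot is nearly over the label. I'll shift the last 6.5 mm and descend to about 4 mm above it.

>>> drive_tool(steps=[[1,[-0.03,0,0.03],[0,0,0]],[1,[-0.055,0.003,0.08],[0,0,0]],[1,[-0.067,0.005,0.15],[0,0,0]],[1,[-0.067,0.005,0.22],[0,0,0]],[1,[-0.067,0.005,0.29],[0,0,0]],[1,[-0.067,0.005,0.36],[0,0,0]],[1,[-0.067,0.005,0.42],[0,0,0]],[1,[-0.067,0.005,0.46],[0,0,0]],[1,[-0.067,0.005,0.48],[0,0,0]],[1,[-0.067,0.005,0.48],[0,0,0]]])

```text
time: 32.4
eef_pos: [0.5076, -0.2462, 0.1343]
tool_rot: [[0.359, 0.933, 0.0], [0.933, -0.359, -0.0], [-0.0, 0.0, -1.0]]
ft_force: [-0.5, 0.6, -1.6]
grip_width: 0.0208
```

```bash
python3 - <<'E'
from rig import *
from h import *
e=snapshot("scene");np.savez("s14.npz",**e);crop(e,(200,110,275,165),"pics/s14.png",10)
f=snapshot("wrist");cv2.imwrite("pics/w14.png",f["image"][:,:,::-1])
for i in range(4):
  s=read_state();print(s["time"],s["eef_pos"],s["ft_force"],s["grip_width"])
E
```

```text
32.5 [ 0.5077 -0.2463  0.1345] [ 0.6406  0.3064 -1.0015] 0.02090823509845464
32.5 [ 0.5077 -0.2463  0.1345] [ 0.6406  0.3064 -1.0015] 0.02090823509845464
32.5 [ 0.5077 -0.2463  0.1345] [ 0.6406  0.3064 -1.0015] 0.02090823509845464
32.5 [ 0.5077 -0.2463  0.1345] [ 0.6406  0.3064 -1.0015] 0.02090823509845464
```

View pics/s14.png

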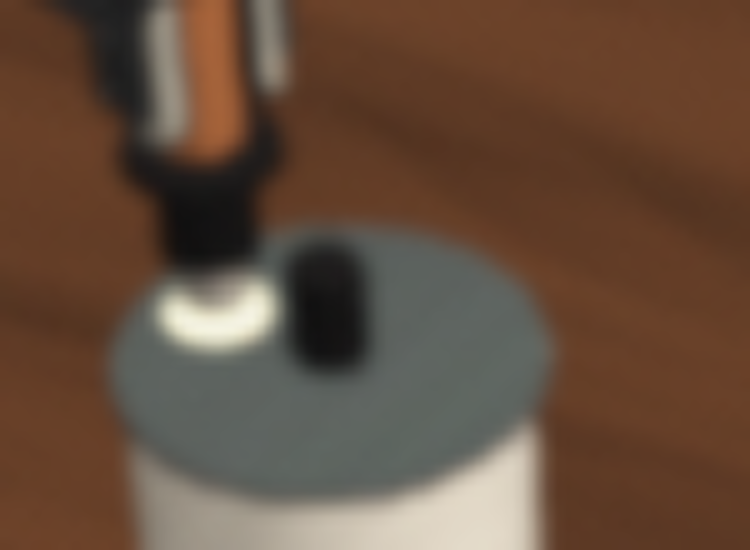

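View pics/w14.png

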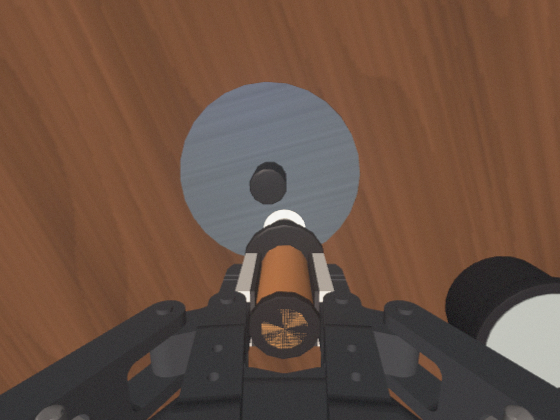

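The foot stands centred over the label (foot crop x 222, label x 218) with a gap of about 4 mm. I'll average a force baseline before pressing.

```bash
cat > av.py <<'E'
from rig import *
from h import *
F=[];Z=[]
for i in range(14):
    snapshot("wrist");s=read_state();F.append(s["ft_force"]);Z.append(s["eef_pos"])
print(s["time"],np.mean(F,0),np.std(F,0)/14**.5,np.mean(Z,0),s["grip_width"])
E
python3 av.py
```

```text
33.2 [ 0.0459 -0.196  -1.3803] [0.1289 0.1429 0.0596] [ 0.5076 -0.2463  0.1344] 0.020825757685393846
```

>>> drive_tool(steps=[[1,[0,0,0.012],[0,0,0]],[1,[0,0,0.024],[0,0,0]],[1,[0,0,0.036],[0,0,0]],[1,[0,0,0.048],[0,0,0]],[1,[0,0,0.06],[0,0,0]],[1,[0,0,0.072],[0,0,0]],[1,[0,0,0.082],[0,0,0]],[1,[0,0,0.09],[0,0,0]],[1,[0,0,0.096],[0,0,0]],[1,[0,0,0.1],[0,0,0]]])

```text
time: 34.45
eef_pos: [0.5075, -0.2462, 0.1244]
tool_rot: [[0.359, 0.933, 0.0], [0.933, -0.359, -0.0], [-0.0, 0.0, -1.0]]
ft_force: [-0.2, 1.3, 1.7]
grip_width: 0.0206
```

```bash
python3 av.py; python3 - <<'E'
from rig import *
from h import *
e=snapshot("scene");np.savez("s15.npz",**e);crop(e,(200,110,275,165),"pics/s15.png",10)
E
```

```text
35.15 [-1.0966  0.3674  1.7324] [0.1146 0.1603 0.126 ] [ 0.5075 -0.2462  0.1243] 0.02070052990476707
```

View pics/s15.png

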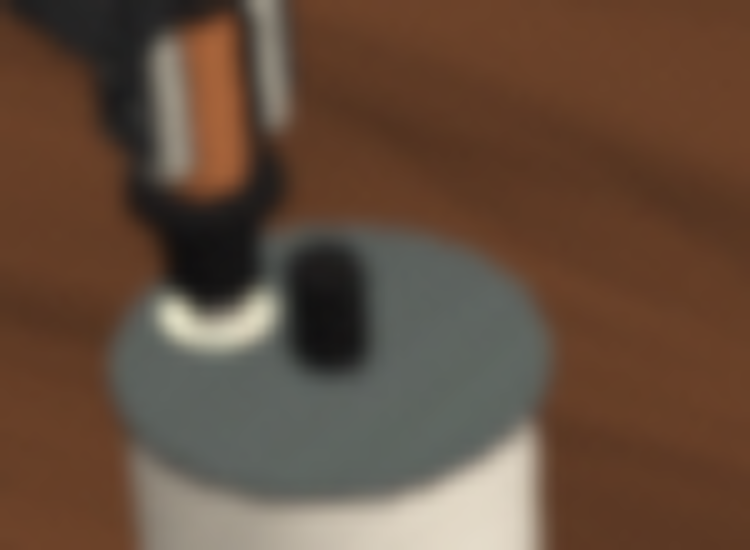

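The push is 1.73 + 1.38 = 3.1 N, so the foot is in about 6 mm of 12. That agrees with the height (TCP 124.3 mm against a contact height of about 130 mm). The lid still looks level and the tin is in place. I'll take one last full view before handing in.

```bash
python3 - <<'E'
from rig import *
from h import *
e=snapshot("scene");cv2.imwrite("pics/s16.png",e["image"][:,:,::-1])
a=np.load("scene0.npz")["image"].astype(int);print(abs(e["image"].astype(int)-a)[200:420].mean())
s=read_state();print(s["time"],s["ft_force"],s["tool_rot"][:,2],s["joint_velocities"])
E
```

```text
0.7147997835497836
35.25 [-1.6126  0.4896  2.1794] [-0.     -0.0001 -1.    ] [ 0.0572  0.0155 -0.0171  0.1366 -0.0286  0.0234]
```

View pics/s16.png

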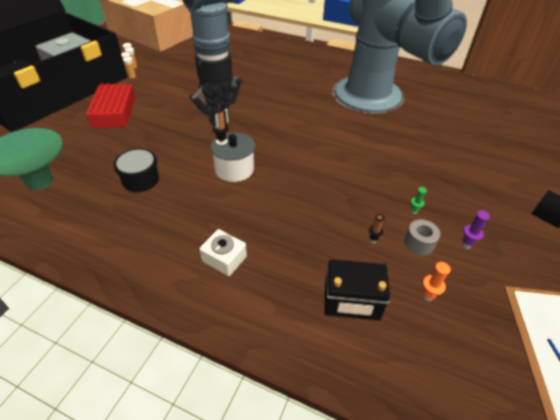

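The other objects are where they started, the stand is empty, and the stamp is held on the label at (221,135). I'm handing in.

```bash
python3 -c "
from rig import *
print(hand_in())"
```

```text
the job is handed in; nothing more can be done
None
```

The lid is seated on the tin, and the larger brown stamp is held upright on the label, pressed about half-way. I handed the job in at about 35 s of the 58 s allowed; no verdict came back.

- **Lid:** I gripped it by the knob, lowered it into the mouth and let go. The close-up afterwards showed it flush and level on the rim, with the tin standing in the same place.
- **Stamp press:** the averaged push is about 3.1 N over the baseline taken just before contact. That puts the foot in about 6 mm of 12, and the tool height gives nearly the same figure. The tool axis was vertical.
- **Position on the label:** the camera estimates of the label's centre differed by about 3 mm, so I aimed between them. The picture just before contact showed the foot within about 1 mm of the label's centre sideways. A small sideways force of about 1 N remains in the press.
- **Other objects:** by eye in the last full view nothing had moved, and the image showed only a small difference from the start.

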